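Prop the self-closing bottle-bin flap and take out the orange-capped bottle

ROBOT

A 6-joint arm with a two-finger parallel gripper is mounted at the origin on the work surface. World frame = base frame: x ahead of the robot, y to its left, z up, the work surface at z = 0. Lengths are in m, angles in rad, forces in N, time in s.
With the tool pointing down it reaches from about 0.3 to 0.775 m from the base axis. Payload 14.6 kg.
Tool frame: the origin (TCP) lies at the centre of the arm's flange, where the gripper is bolted on; the fingertips stand 199 mm ahead of it and the grasp point (between the pads) lies 180 mm ahead of it; z points along the fingers, y is the line along which they close (so a half turn about z gives the same grasp; the last joint's range is limited). The gripper opens to 94 mm and grips with 3 to 60 N. Pads are 16 mm wide; open, the fingers measure 119 mm over their backs; the gripper's body (75 mm by 177 mm) begins 78 mm behind the grasp point.
Start: joints at [1.238, 0.3, 1.521, -0, 1.321, -0.067], TCP at [0.144, 0.531, 0.405] pointing down, gripper open.
Joint ranges: [-3.03, 3.03], [-0.79, 2.21], [0.23, 2.52], [-1.04, 4.18], [0, 3.07], [-2.55, 2.55]. Speed limits (rad/s): [2.22, 2.22, 2.57, 3.14, 3.14, 3.14].

INTERFACE

Orientations are given as [roll, pitch, yaw] about the fixed x, y, z axes, in that order (R = Rz(yaw) Ry(pitch) Rx(roll)).
In Python, from station import ctrl gives the robot as it stands. The module is installed in compiled form; this text tells all that it offers.
- The arm moves only by the tool servo_tool, never from a script. Its argument "motion" is a list of rows, each a list of 5 numbers: the closure, from 0 (fully open) to 1 (shut), then the shift along the world's x, y, z in cm, then the turn about the world's z in degrees. A call has 1 to 20 rows; each row is the pose to reach, as a shift and turn from the pose commanded when the call began; what a row does not reach only later rows make up. A row lasts 1/8 s, in which the tool goes at most 62.5 mm and 10.7 degrees, less where a joint would pass 70% of its speed; a pose out of reach is approached as far as the arm can. A call with a gripper value outside its range is refused whole. The fingers move at their own pace and stop on an object; "squeeze" is the grip in N (left out, the last holds). Time passes only in rows, so rows that repeat a pose let the fingers close. It gives the time, the measured TCP pose, the force, the opening and the grip force at its end, in the units of the state.
- ctrl.get_obs(): the state, without advancing time (a new reading comes with each control period).
- ctrl.camera(name): name is "side" or "top"; returns a dict with "image" (400x640x3 uint8, red, green, blue), "fx", "fy", "cx", "cy" (pixels), "dist" ([k1, k2, p1, p2, k3] as OpenCV has them; the pictures are not rectified), "camera_from_world" (4x4, takes a point from world to camera coordinates). Camera axes: x right, y up, looking along -z (the intrinsics and any distortion apply to the point x, -y, -z); pixel columns grow to the right and rows downward; lengths in m; the calibration is good to about 2 mm. A picture is of the moment at which its call begins. There is no depth.
- ctrl.hand_in(): hands the job in; it is judged then, once.
The state is a dict: "time_s": time; "qpos": joint angles; "joint_vel": joint speeds; "tau": joint torques, N m; "ee_pos": TCP position; "eef_rot": TCP orientation; "force": force on the tool from outside, world axes, zero at the start; "moment": the same for the moment, N m; "grip_width": finger opening in m; "grip_force": force on a finger pad.
Only numpy, scipy, OpenCV 4.12 (cv2) and the standard library are available. Lean on these libraries where they do the work, as an engineer would, in place of code of your own. Each camera call takes 0.05 s, during which the arm holds its last target. There are 200 camera calls.

TASK

Prop the spring-closed clear flap of the bottle bin nearly upright with the aluminium prop bar, one end of the bar standing in the channel along the bin's front edge and the other under the flap, so that it stays open by itself. Then lift the orange-capped bottle out of the bin, keep it upright, and set it down standing in the white tray. Leave the flap propped and the other two bottles standing in the bin, since they are wanted next, and do not disturb the beaker or the tube rack.

Things in the scene. Friction and masses are not known exactly. Their poses are not given: they have to be found in the camera images.
- bin: fixed open-topped sheet-steel bench bin, grey with blue front, 108 mm deep (x) and 308 mm wide (y) outside, walls 4 mm, rim at z = 130, inner floor at z = 4. Origin: centre of its underside; x from front (robot side) to back, y to the left, z up. Three bottles stand in it at x = 0, y = -90, 0, 90 mm (order varies).
- channel (a point): middle of the floor of the open-topped channel along the whole outside front of the bin: bin x = -64, y = 0, z = 122 mm. Floor from x = -74 to -54, i.e. 20 mm wide; its front is a 3 mm upturned edge (x -77 to -74) up to z = 130, so it is 8 mm deep; the bin's front wall is its back. Free for the bar at any y from -140 to 140.
- flap (a joint): angle (rad) of the clear flap with a blue edge: 0 = closed on the rim, grows as its front edge is lifted, 1.57 = upright, stops at 1.8. A spring shuts it from every angle: it takes about 2.5 N at the front edge to lift or hold it.
- flap_hinge (a point): middle of the flap's hinge line: bin x = 60, z = 130 mm (back of the bin), line along bin y. The flap's underside passes through it. Flap 312 mm wide, 4 mm thick, reaching 167 mm forward of the hinge, so closed it overhangs the channel's upturned edge by 30 mm. A lip along its front edge, 4 mm thick (163 to 167 mm from the hinge), stands 6 mm down from the underside.
- flap_lip (a point): point on the flap's underside against the inside of the lip, middle of the flap's width, 163 mm from the hinge; moves with the flap.
- prop_center (a point): centre of the loose straight aluminium prop bar lying on the bench (centre 8 mm up): 16 mm wide, 15 mm high, about 0.11 kg, long axis along its x, z up. A black rubber cap at each end: cylinder of radius 8 mm, 26 mm long across the bar (its y); 185 mm between cap centres, 201 overall; ends alike.
- prop_end_a (a point): centre of the bar's rubber cap at +92.5 mm along its x. Once set (one cap in the channel against its upturned edge, the other in the corner of flap and lip) the bar slopes up and away from the robot at about 56 deg, the flap stands at about 1.48 rad and its spring clamps the bar.
- prop_end_b (a point): centre of the bar's rubber cap at -92.5 mm along its x
- bottle_orange_center (a point): centre (half-way up) of the amber bottle with the ORANGE cap: round, upright, 108 mm tall, body 46 mm across; the cap is 48 mm across and takes up the top 24 mm; about 0.2 kg. Stands in the bin.
- bottle_blue_center (a point): centre of the like bottle with the blue cap, which stays in the bin
- bottle_white_center (a point): centre of the like bottle with the white cap, which stays in the bin
- tray: fixed white tray lying flat, 180 (x) by 160 (y) mm, 18 mm high, wall 4 mm, inner floor at z = 4; origin at the centre of its underside. To one side of the bin; the prop bar starts on the other side (which is which varies).
- beaker: glass beaker, 72 mm across, 95 mm tall, origin at the centre of its underside; bystander
- rack: green tube rack with blue-capped tubes, 90 x 150 mm, 105 mm tall, origin at the centre of its underside; bystander
There are look-alikes about, which are no part of the job. Leave any pink look-alike of the part that bears prop_center alone.

How it is judged:
By the outcome, as a careful person would: the job done as asked, in the order asked, and still so for the second after the job is handed in, with the robot touching nothing.
It also fails if it takes over 72 s, if anything falls off the work surface, if the arm or the gripper's body presses on something with over 40 N, if the wrist force passes 120 N, or if a joint passes its speed limit or range.

## Working session

There is one attempt and no reset: what is moved stays moved. The work goes in short steps, Python scripts to look and compute and a tool call to move; the robot and the scene stay as the last step left them, time stands still between calls to the robot, and variables do not carry over. Pictures are saved under pics/ and viewed, at most 13 in all, crops included, and the job is handed in when it is done.

Besides the shell and the picture viewer there is one more tool, called as name([rows], argument=value, ...), one row to a line, values as JSON. servo_tool: Moves the arm, as the interface text tells. Its arguments: {"type":"object","properties":{"motion":{"type":"array","items":{"type":"array","items":{"type":"number"}}},"squeeze":{"type":"number"}},"required":["motion"]}

```bash
mkdir -p pics
cat > h.py <<'E'
import numpy as np, cv2
from station import ctrl
def cam(n):
    c=ctrl.camera(n); return c
def save(c,f,crop=None,s=1):
    im=c["image"][:,:,::-1]
    if crop: im=im[crop[1]:crop[3],crop[0]:crop[2]]
    cv2.imwrite("pics/"+f,cv2.resize(im,None,fx=s,fy=s,interpolation=cv2.INTER_CUBIC))
def ray(c,px):
    K=np.array([[c["fx"],0,c["cx"]],[0,c["fy"],c["cy"]],[0,0,1.]])
    u=cv2.undistortPoints(np.array(px,float).reshape(-1,1,2),K,np.array(c["dist"],float)).reshape(-1,2)
    T=np.array(c["camera_from_world"]); R=T[:3,:3]; o=-R.T@T[:3,3]
    d=np.c_[u[:,0],-u[:,1],-np.ones(len(u))]@R
    return o,d
def onz(c,px,z):
    o,d=ray(c,px); return o+d*((z-o[2])/d[:,2])[:,None]
def proj(c,P):
    T=np.array(c["camera_from_world"]); P=np.atleast_2d(P)@T[:3,:3].T+T[:3,3]
    K=np.array([[c["fx"],0,c["cx"]],[0,c["fy"],c["cy"]],[0,0,1.]])
    return cv2.projectPoints((P*[1,-1,-1]).astype(float),np.zeros(3),np.zeros(3),K,np.array(c["dist"],float))[0].reshape(-1,2)
E
python3 - <<'E'
from h import *
import numpy as np
ims=[]
for n in("top","side"):
    c=cam(n); save(c,n+"0.png"); T=np.array(c["camera_from_world"]); print(n,c["fx"],c["cx"],c["cy"],c["dist"],(-T[:3,:3].T@T[:3,3]).round(3),T[:3,:3].round(2).tolist())
o=ctrl.get_obs(); print({k:np.round(v,3).tolist() for k,v in o.items()})
E
```

```text
top 494.93350749834497 321.1166483792951 197.66910807030447 [-0.04280359  0.          0.          0.          0.        ] [0.377 0.05  1.614] [[-0.01, -1.0, -0.01], [1.0, -0.01, 0.09], [-0.09, -0.01, 1.0]]
side 408.3318046120685 327.45391470971657 195.08374217443472 [-0.09934858  0.          0.          0.          0.        ] [ 0.023 -0.633  0.874] [[0.81, -0.59, -0.02], [0.41, 0.53, 0.74], [-0.43, -0.6, 0.67]]
{'time_s': 0.1, 'qpos': [1.238, 0.3, 1.522, -0.0, 1.321, -0.067], 'joint_vel': [-0.0, -0.001, -0.003, 0.0, -0.0, -0.001], 'tau': [0.003, -53.265, -35.328, 0.071, 0.024, -0.0], 'ee_pos': [0.144, 0.531, 0.404], 'eef_rot': [-3.141, -0.0, 2.876], 'force': [-0.529, 0.775, -0.563], 'moment': [0.026, -0.0, 0.038], 'grip_force': 0.0, 'grip_width': 0.094}
```

View pics/top0.png

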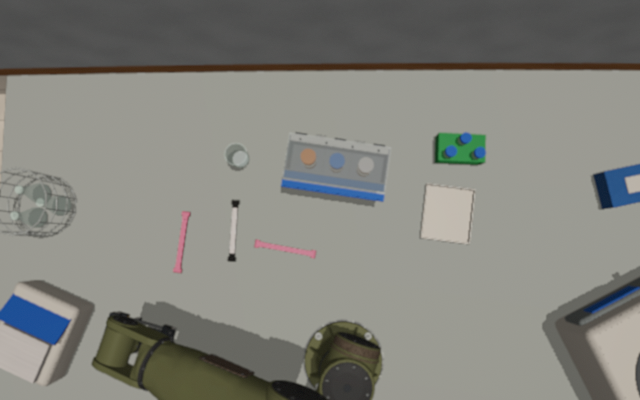

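View pics/side0.png

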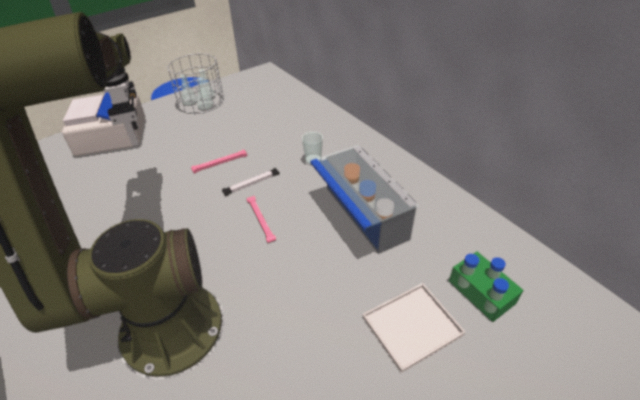

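Candidates for the prop bar in the top view are the pink bar at (182,241), the pink bar at (285,249) and the aluminium bar with black caps at (234,230). I choose the aluminium one. The bin with its blue-edged flap is at (336,166) and the only orange cap is at (308,157). The tray is at (447,213), the beaker at (237,157) and the rack at (460,148).

```bash
cat > m.py <<'E'
from h import *
def big(m,n=1):
    cs,_=cv2.findContours(m.astype(np.uint8)*255,cv2.RETR_EXTERNAL,cv2.CHAIN_APPROX_NONE)
    return sorted(cs,key=cv2.contourArea)[::-1][:n]
def mask(im,lo,hi,box):
    hsv=cv2.cvtColor(im,cv2.COLOR_RGB2HSV); m=cv2.inRange(hsv,lo,hi)
    k=np.zeros_like(m); x0,y0,x1,y1=box; k[y0:y1,x0:x1]=255; return (m&k)>0
E
python3 - <<'E'
from m import *
c=cam("top"); im=c["image"]
save(c,"crop0.png",(170,120,410,290),3)
m=mask(im,(0,0,0),(180,255,60),(220,190,250,270))
for k in big(m,2):
    r=cv2.boundingRect(k); M=cv2.moments(k); p=(M["m10"]/M["m00"],M["m01"]/M["m00"]); print("cap",r,np.round(p,1),onz(c,p,0.014).round(4))
m=mask(im,(100,150,120),(130,255,255),(270,170,400,210))
k=big(m)[0]; r=cv2.minAreaRect(k); b=cv2.boxPoints(r); print("blue",r,b.round(1).tolist(),onz(c,b,0.134).round(4).tolist())
m=mask(im,(0,0,170),(180,40,255),(410,175,485,250)); k=big(m)[0]; b=cv2.boxPoints(cv2.minAreaRect(k)); print("tray",onz(c,b,.018).round(4).tolist(), onz(c,b,.018).mean(0))
m=mask(im,(3,70,60),(20,255,255),(290,140,325,175)); k=big(m)[0];(p,rad)=cv2.minEnclosingCircle(k); print("orange",p,rad,onz(c,p,.112))
E
```

```text
cap (232, 201, 7, 6) [235.2 203.2] [[0.5012 0.3436 0.014 ]]
cap (229, 255, 6, 6) [231.5 257.7] [[0.325  0.3538 0.014 ]]
blue ((332.1856994628906, 190.2677001953125), (101.11872863769531, 5.865292072296143), 8.56914234161377) [[281.79998779296875, 185.60000610351562], [282.6000061035156, 179.8000030517578], [382.6000061035156, 194.89999389648438], [381.70001220703125, 200.6999969482422]] [[0.5441, 0.1814, 0.134], [0.5616, 0.1788, 0.134], [0.5142, -0.1216, 0.134], [0.4968, -0.1187, 0.134]]
tray [[0.3845, -0.2562, 0.018], [0.5572, -0.2794, 0.018], [0.5397, -0.4286, 0.018], [0.3671, -0.4041, 0.018]] [ 0.4621249  -0.34207055  0.018     ]
orange (307.5198059082031, 156.36138916015625) 7.780807971954346 [[0.63648306 0.10434259 0.112     ]]
```

View pics/crop0.png

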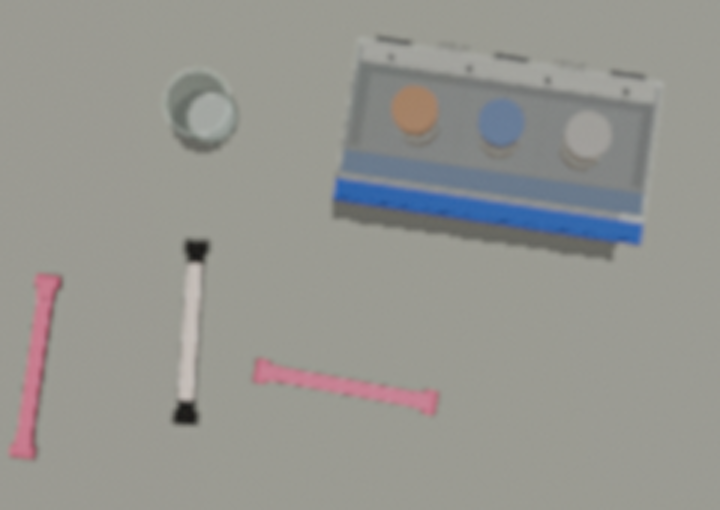

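servo_tool([
  [0,5,-3,-1.5,2],
  [0,10,-6,-3.5,4],
  [0,15,-9,-5,6],
  [0,20,-12.5,-7,8],
  [0,25,-15.5,-9,10],
  [0,29.8,-18.4,-10.5,11.9],
  [0,29.8,-18.4,-10.5,11.9],
  [0,29.8,-18.4,-10.5,11.9],
], squeeze=5)

```text
time_s: 1.15
ee_pos: [0.4422, 0.3468, 0.2996]
eef_rot: [-3.141, -0.0, 3.083]
force: [-0.7, 0.5, -0.7]
grip_width: 0.0938
grip_force: 0.0
```

Run:
```python
from m import *
c=cam("top"); im=c["image"]; P=[]
for n,lo,hi,b in(("o",(3,70,60),(20,255,255),(290,140,325,175)),("b",(100,90,60),(130,255,255),(325,145,350,172)),("w",(0,0,150),(180,50,255),(354,150,380,178))):
    k=big(mask(im,lo,hi,b))[0]; p,r=cv2.minEnclosingCircle(k); q=onz(c,p,.112)[0]; P.append(q[:2]); print(n,np.round(p,1),round(r,1),q.round(4))
P=np.array(P); d=P[0]-P[2]; print("yaw",np.degrees(np.arctan2(-d[0],d[1])),"mid",P.mean(0),np.linalg.norm(d))
s=cam("side"); 
for cc,b,n in((s,(215,160,285,200),"side"),):
    m=mask(cc["image"],(0,0,0),(180,255,70),b)
    for k in big(m,2):
        M=cv2.moments(k); p=(M["m10"]/M["m00"],M["m01"]/M["m00"]); print(n,cv2.boundingRect(k),onz(cc,p,.009).round(4))
k=big(mask(s["image"],(100,150,100),(130,255,255),(305,150,390,250)))[0]; b=cv2.boxPoints(cv2.minAreaRect(k)); print("blue side",b.round(0).tolist(),onz(s,b,.132).round(4).tolist())
```

```text
o [307.5 156.4] 7.8 [0.6365 0.1044 0.112 ]Traceback (most recent call last):
  File "<stdin>", line 4, in <module>
IndexError: list index out of range
```

servo_tool([
  [0,0,0,-4,0],
  [0,0,0,-8,0],
  [0,0,0,-9.8,0],
  [0,0,0,-9.8,0],
  [1,0,0,-9.8,0],
  [1,0,0,-9.8,0],
  [1,0,0,-9.8,0],
  [1,0,0,-9.8,0],
  [1,0,0,-9.8,0],
  [1,0,0,-9.8,0],
], squeeze=4)

```text
time_s: 2.45
ee_pos: [0.4425, 0.3467, 0.2017]
eef_rot: [-3.142, -0.0, 3.083]
force: [0.2, 0.7, 0.4]
grip_width: 0.037
grip_force: 0.0
```

Run:
```python
from m import *
c=cam("top"); im=c["image"]; P=[]
for n,lo,hi,b in(("o",(3,70,60),(20,255,255),(290,140,325,175)),("b",(100,60,60),(130,255,255),(322,145,352,172)),("w",(0,0,150),(180,50,255),(354,150,380,178))):
    k=big(mask(im,lo,hi,b)); 
    if not k: print(n,"none",im[161,337],im[164,366]); continue
    p,r=cv2.minEnclosingCircle(k[0]); q=onz(c,p,.112)[0]; P.append(q[:2]); print(n,np.round(p,1),round(r,1),q.round(4))
s=cam("side")
k=big(mask(s["image"],(100,150,100),(130,255,255),(305,150,390,250)))[0]; b=cv2.boxPoints(cv2.minAreaRect(k)); print("blue side",b.round(0).tolist(),onz(s,b,.134).round(4).tolist())
print(ctrl.get_obs()["grip_width"])
```

```text
o [307.7 156.5] 7.7 [0.6361 0.1039 0.112 ]
b [336.5 160.3] 7.2 [0.6236 0.0155 0.112 ]
w [365.5 164.5] 7.9 [ 0.6101 -0.0732  0.112 ]
blue side [[309.0, 163.0], [316.0, 158.0], [371.0, 224.0], [364.0, 229.0]] [[0.5347, 0.1755, 0.134], [0.5656, 0.1855, 0.134], [0.5177, -0.121, 0.134], [0.4926, -0.1253, 0.134]]
0.028999313196222346
```

servo_tool([
  [1,0,0,0,0],
  [1,0,0,0,0],
  [1,0,0,0,0],
  [1,0,0,0.4,0],
  [1,-0.05,0,0.9,0],
  [1,-0.12,0,1.7,0],
  [1,-0.3,0,2.6,0],
  [1,-0.5,0,3.4,0],
  [1,-0.75,0.05,4.2,0],
  [1,-1.05,0.05,5,0],
  [1,-1.45,0.1,5.8,0],
  [1,-1.85,0.1,6.4,0],
  [1,-1.85,0.1,6.4,0],
  [1,-1.85,0.1,6.4,0],
])

```text
time_s: 4.3
ee_pos: [0.424, 0.3477, 0.2656]
eef_rot: [3.142, 0.0, 3.084]
force: [0.7, 0.1, -0.7]
grip_width: 0.0161
grip_force: 4.0
```

Run:
```python
from m import *
c=cam("side"); save(c,"tilt.png",(170,60,350,240),3)
print(proj(c,[[.320,.354,.008],[.320+.185*np.cos(.559),.344,.008+.185*np.sin(.559)]]).round(0))
```

```text
[[225. 193.]
 [265. 152.]]
```

View pics/tilt.png

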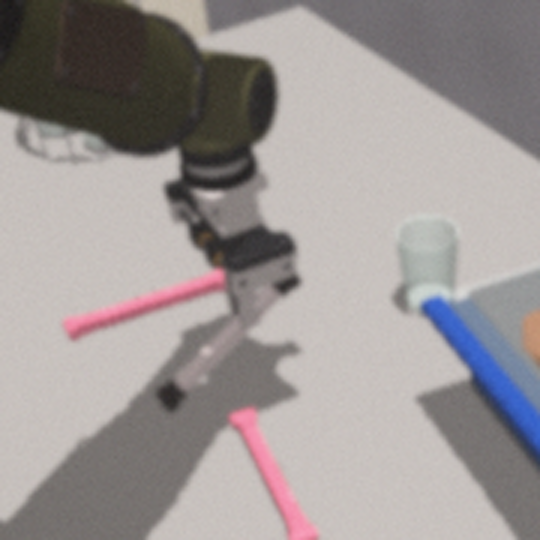

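The crop shows the bar tilted as predicted: lower cap at about (227,192) and upper cap at (266,155), both within a few pixels of the computed positions.

servo_tool([
  [1,0,0,0,0],
  [1,0,0,0,0],
  [1,0,0,0,0],
  [1,0,0,4,0],
  [1,0,0,8,0],
  [1,-0.2,-4,9,-0.6],
  [1,-0.5,-9,9,-1.4],
  [1,-0.8,-14,9,-2.2],
  [1,-1.1,-19,9,-3],
  [1,-1.4,-24,9,-3.8],
  [1,-1.7,-29,9,-4.5],
  [1,-2,-34.5,9,-5.2],
  [1,-2,-34.5,9,-5.2],
  [1,-2,-34.5,6,-5.2],
  [1,-2,-34.5,3,-5.2],
  [1,-2,-34.5,1.5,-5.2],
  [1,-2,-34.5,0.6,-5.2],
  [1,-2,-34.5,0.6,-5.2],
], squeeze=60)

```text
time_s: 6.6
ee_pos: [0.404, 0.003, 0.2715]
eef_rot: [-3.142, -0.001, 2.993]
force: [-0.3, -0.7, -1.1]
grip_width: 0.0154
grip_force: 60.0
```

```bash
cat > st.py <<'E'
from m import *
O=np.array([.6232,.0154]); Y=np.radians(-8.5); R2=np.array([[np.cos(Y),-np.sin(Y)],[np.sin(Y),np.cos(Y)]])
def B(p): return np.r_[O+R2@np.array(p[:2]),p[2]]
def inb(p): return np.r_[R2.T@(np.array(p[:2])-O),p[2]]
def caps(c,box,v=60,z=None):
    m=mask(c["image"],(0,0,0),(180,255,v),box); out=[]
    for k in big(m,4):
        M=cv2.moments(k)
        if M["m00"]>8: out.append((round(M["m10"]/M["m00"],1),round(M["m01"]/M["m00"],1),M["m00"]))
    return out
E
python3 - <<'E'
from st import *
o=ctrl.get_obs(); t=o["ee_pos"]; tb=inb(t); print("tcp bin",tb.round(4))
a=np.radians(32)
U=B(tb+[.063*np.cos(a),0,-.193+.063*np.sin(a)]); L=B(tb+[-.122*np.cos(a),0,-.193-.122*np.sin(a)])
s=cam("side"); print("pred U,L",proj(s,[U,L]).round(1).tolist()); save(s,"hook.png",(200,80,400,230),4)
E
```

```text
tcp bin [-0.215  -0.0446  0.2715]
pred U,L [[323.7, 214.5], [272.7, 260.2]]
```

View pics/hook.png

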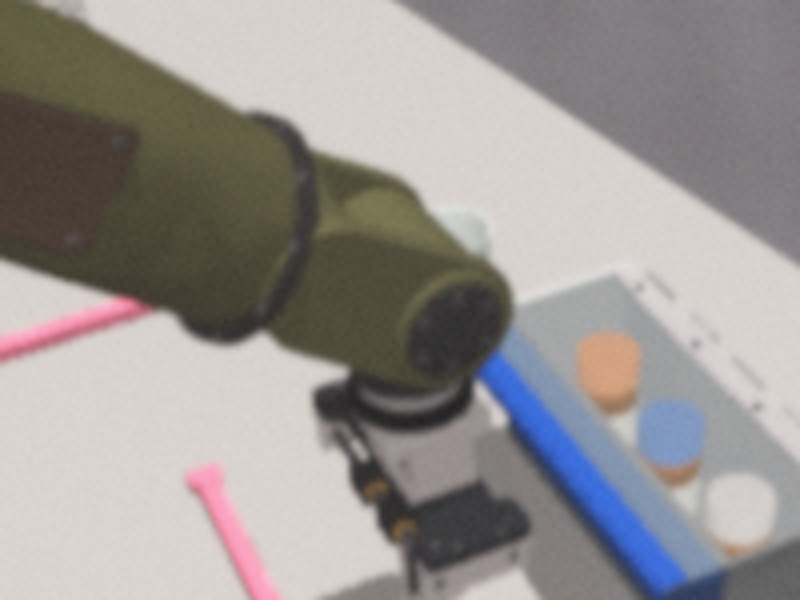

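Run:
```python
from st import *
s=cam("side"); print(caps(s,(255,205,345,285),60)); save(s,"hook2.png",(240,190,360,280),6)
t=cam("top"); print(caps(t,(300,180,360,300),50))
```

```text
[(301.1, 207.3, 39.5), (274.7, 259.2, 33.5), (320.2, 215.3, 8.5)]
[(319.4, 229.5, 75.5), (338.0, 256.6, 64.5), (344.3, 214.8, 12.0)]
```

View pics/hook2.png

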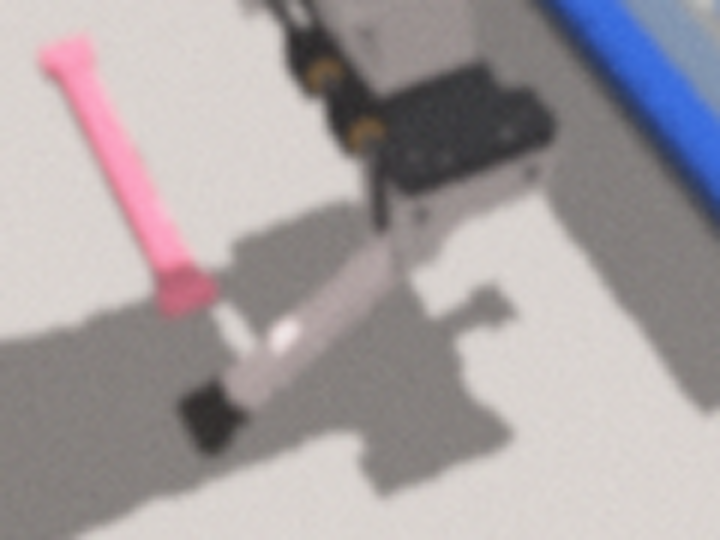

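```bash
cat >> st.py <<'E'
def ony(c,px,y):
    o,d=ray(c,px); o=inb(o); d=np.c_[d[:,:2]@R2,d[:,2]]
    return o+d*((y-o[1])/d[:,1])[:,None]
E
python3 - <<'E'
from st import *
s=cam("side"); print("L plane y",ony(s,[(275,259.2)],-.0446).round(4), "z=.013",inb(onz(s,[(275,259.2)],.013)[0]).round(4))
tb=inb(ctrl.get_obs()["ee_pos"]); a=np.radians(32)
U=tb+[.063*np.cos(a),0,-.193+.063*np.sin(a)]; L=tb+[-.122*np.cos(a),0,-.193-.122*np.sin(a)]
t=cam("top"); print("U,L pred bin",U.round(4),L.round(4),"top px",proj(t,[B(U),B(L)]).round(1).tolist(), "U from top", inb(onz(t,[(344.3,214.8)],U[2]+.005)[0]).round(4))
E
```

```text
L plane y [[-0.3117 -0.0446  0.0142]] z=.013 [-0.3114 -0.0436  0.013 ]
U,L pred bin [-0.1614 -0.0449  0.1126] [-0.3183 -0.0449  0.0146] top px [[343.7, 214.6], [335.8, 264.6]] U from top [-0.1621 -0.0465  0.1176]
```

servo_tool([
  [1,0,0,-0.4,0],
  [1,2,-0.3,-0.4,0],
  [1,4,-0.6,-0.4,0],
  [1,5.5,-0.82,-0.4,0],
  [1,6.8,-1.02,-0.4,0],
  [1,6.8,-1.02,-0.4,0],
  [1,6.8,-1.02,-0.4,0],
])

```text
time_s: 7.72
ee_pos: [0.4716, -0.0075, 0.2675]
eef_rot: [-3.142, -0.001, 2.993]
force: [-0.1, -1.3, -1.9]
grip_width: 0.0155
grip_force: 60.0
```

servo_tool([
  [1,0.1,0,0.7,0],
  [1,0.2,0,1.4,0],
  [1,0.25,0,2.5,0],
  [1,0.35,-0.05,3.6,0],
  [1,0.45,-0.07,4.7,0],
  [1,0.6,-0.1,5.8,0],
  [1,0.9,-0.14,7,0],
  [1,1.35,-0.2,8,0],
  [1,1.85,-0.28,9,0],
  [1,2.4,-0.35,10,0],
  [1,2.4,-0.35,10,0],
])

```text
time_s: 9.1
ee_pos: [0.4964, -0.0111, 0.3682]
eef_rot: [3.142, 0.001, 2.993]
force: [-1.4, -0.8, -5.0]
grip_width: 0.0151
grip_force: 60.0
```

Run:
```python
from st import *
s=cam("side"); save(s,"lift.png",(240,60,420,240),3.3)
tb=inb(ctrl.get_obs()["ee_pos"]); print(tb.round(4))
for y in(-.156,.156):
    print(proj(s,[B([.06-.167*np.cos(th),y,.13+.167*np.sin(th)]) for th in(.4,.5,.6,.7)]).round(0).tolist())
a=np.radians(32)
print("L",proj(s,[B(tb+[-.122*np.cos(a),0,-.193-.122*np.sin(a)])]).round(0),caps(s,(270,150,340,260),60))
```

```text
[-0.1218 -0.045   0.3677]
[[370.0, 209.0], [373.0, 203.0], [376.0, 198.0], [380.0, 192.0]]
[[312.0, 143.0], [314.0, 138.0], [316.0, 133.0], [319.0, 128.0]]
L [[302. 223.]] [(332.4, 163.4, 62.0), (304.2, 222.0, 33.0), (322.8, 156.4, 19.5)]
```

View pics/lift.png

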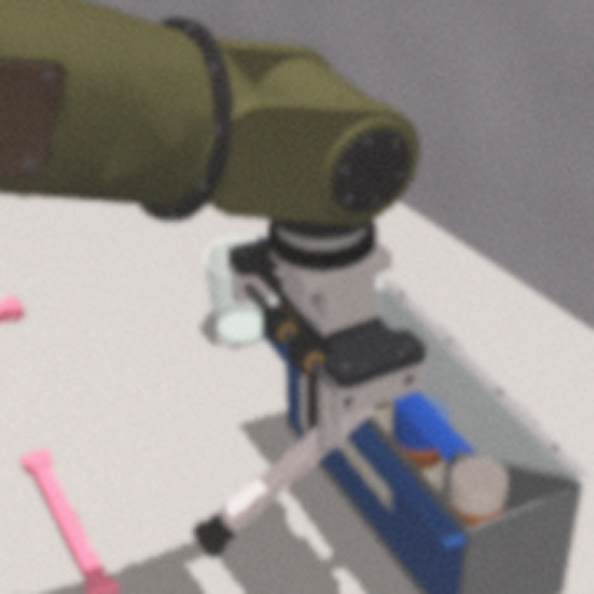

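servo_tool([
  [1,0.6,-0.1,1,0],
  [1,1.3,-0.2,1.9,0],
  [1,2,-0.3,2.7,0],
  [1,2.9,-0.43,3.5,0],
  [1,3.75,-0.56,4.15,0],
  [1,4.65,-0.7,4.75,0],
  [1,5.7,-0.85,5.25,0],
  [1,6.7,-1,5.65,0],
  [1,8.1,-1.2,5.95,0],
  [1,9.6,-1.44,6.1,0],
  [1,11,-1.64,6.1,0],
  [1,12.4,-1.86,6.05,0],
  [1,12.4,-1.86,6.05,0],
])

```text
time_s: 10.78
ee_pos: [0.6206, -0.0297, 0.4281]
eef_rot: [3.142, 0.0, 2.993]
force: [-3.1, 0.7, -0.8]
grip_width: 0.0157
grip_force: 60.0
```

```bash
cat > look.py <<'E'
from st import *
import sys
s=cam("side"); o=ctrl.get_obs(); tb=inb(o["ee_pos"]); print("tcp",tb.round(4))
for x,y,a in caps(s,(270,60,420,270),60): print((x,y,a),ony(s,[(x,y)],-.0445).round(4)[0])
m=mask(s["image"],(100,140,80),(130,255,255),(280,60,460,260))
for k in big(m,3):
    if cv2.contourArea(k)>15: print("blue",cv2.boundingRect(k))
for th in(1.3,1.48,1.6): print(th,proj(s,[B([.06-.167*np.cos(th),y,.13+.167*np.sin(th)]) for y in(-.156,.156)]).round(0).tolist())
if len(sys.argv)>1: save(s,sys.argv[1],(270,40,450,240),3)
E
python3 look.py prop1.png
```

```text
tcp [ 0.0037 -0.045   0.4281]
(404.4, 72.0, 366.0) [ 0.0536 -0.0445  0.4632]
(393.6, 129.3, 279.5) [ 0.0394 -0.0445  0.3134]
(352.9, 85.2, 154.5) [-0.082  -0.0445  0.4637]
(386.1, 96.4, 147.5) [ 0.008  -0.0445  0.413 ]
blue (361, 181, 15, 14)
blue (358, 203, 22, 23)
blue (323, 161, 18, 20)
1.3 [[412.0, 163.0], [345.0, 104.0]]
1.48 [[422.0, 158.0], [354.0, 100.0]]
1.6 [[429.0, 155.0], [360.0, 98.0]]
```

View pics/prop1.png

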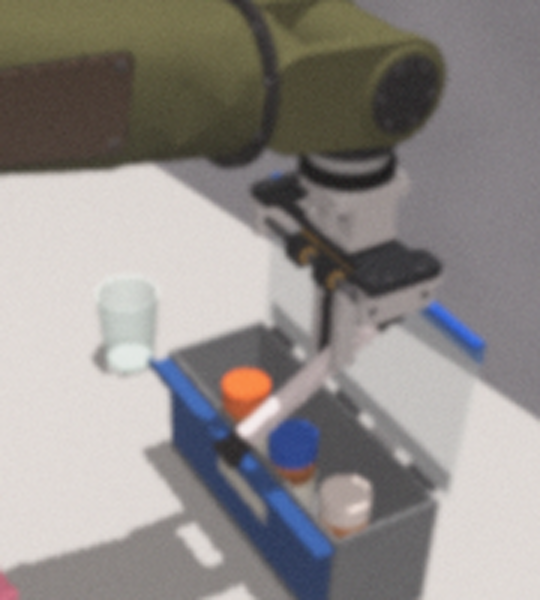

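servo_tool([
  [1,0,0,0,0],
  [1,0,0,0,0],
], squeeze=16)

```text
time_s: 11.08
ee_pos: [0.6197, -0.0295, 0.4281]
eef_rot: [3.142, -0.0, 2.993]
force: [-2.8, 1.0, -2.3]
grip_width: 0.0158
grip_force: 16.0
```

```bash
cat > low.py <<'E'
from st import *
s=cam("side"); o=ctrl.get_obs(); tb=inb(o["ee_pos"]); print("tcp",tb.round(4),"f",np.round(o["force"],1),o["grip_force"],o["grip_width"])
for x,y,a in caps(s,(335,170,375,225),70): print((x,y,a),ony(s,[(x,y)],-.0445).round(4)[0])
k=big(mask(s["image"],(100,140,80),(130,255,255),(405,120,450,175)))
if k: print("flap right blue",cv2.boundingRect(k[0]))
E
python3 low.py
```

```text
tcp [ 0.0032 -0.045   0.4281] f [-2.7  0.7 -3. ] 15.999584197998047 0.015482380353933428
(346.1, 189.6, 58.0) [-0.0945 -0.0445  0.1706]
flap right blue (413, 142, 17, 15)
```

Not rotating at 16 N yet; I'll ease the grip further.

servo_tool([
  [1,0,0,0,0],
  [1,0,0,0,0],
], squeeze=9)

```text
time_s: 11.38
ee_pos: [0.6199, -0.0296, 0.4281]
eef_rot: [3.142, -0.0, 2.993]
force: [-3.2, 1.0, -2.5]
grip_width: 0.0163
grip_force: 9.0
```

```bash
python3 low.py
```

```text
tcp [ 0.0034 -0.045   0.4281] f [-3.6  0.3 -3.4] 8.999683856964111 0.016016774549560638
(346.4, 189.6, 60.0) [-0.0936 -0.0445  0.1702]
flap right blue (413, 142, 17, 15)
```

servo_tool([
  [1,0,0,0,0],
  [1,0,0,0,0],
], squeeze=5)

```text
time_s: 11.68
ee_pos: [0.62, -0.0296, 0.4284]
eef_rot: [-3.142, 0.001, 2.993]
force: [-2.3, -0.2, -1.8]
grip_width: 0.0161
grip_force: 5.0
```

```bash
python3 low.py
```

```text
tcp [ 0.0035 -0.045   0.4283] f [-2.9  0.8 -1. ] 4.999843463301659 0.015773586498031435
(354.1, 196.0, 54.5) [-0.0693 -0.0445  0.137 ]
flap right blue (407, 144, 17, 15)
```

servo_tool([
  [1,0.15,0,0,0],
  [1,0.3,-0.05,0,0],
  [1,0.3,-0.05,0,0],
], squeeze=4)

```text
time_s: 12.1
ee_pos: [0.6231, -0.0301, 0.4284]
eef_rot: [3.142, 0.001, 2.993]
force: [-2.4, 0.3, 0.6]
grip_width: 0.0158
grip_force: 4.0
```

```bash
python3 low.py
```

```text
tcp [ 0.0066 -0.0451  0.4284] f [-1.5  0.6  2.1] 4.000126048922539 0.015930081613742757
(355.1, 195.8, 58.5) [-0.0662 -0.0445  0.1364]
flap right blue (408, 144, 17, 14)
```

servo_tool([
  [1,0,0,-0.2,0],
  [1,0,0,-0.4,0],
  [1,0,0,-0.4,0],
])

```text
time_s: 12.52
ee_pos: [0.6231, -0.0301, 0.4247]
eef_rot: [3.141, 0.002, 2.993]
force: [1.7, 0.4, 4.4]
grip_width: 0.0161
grip_force: 4.0
```

```bash
python3 low.py
```

```text
tcp [ 0.0066 -0.045   0.4247] f [ 1.4 -0.1  5.2] 3.999779149889946 0.015919743771468438
(355.2, 195.7, 56.5) [-0.0659 -0.0445  0.1366]
flap right blue (409, 145, 16, 13)
```

servo_tool([
  [1,0,0,0.2,0],
  [0.6,0,0,0.2,0],
  [0.6,0,0,0.2,0],
  [0.6,0,0,0.2,0],
  [0.6,0,0,0.2,0],
])

```text
time_s: 13.2
ee_pos: [0.623, -0.0301, 0.4261]
eef_rot: [-3.142, -0.0, 2.993]
force: [-0.1, 0.3, -0.2]
grip_width: 0.0377
grip_force: 0.0
```

```bash
python3 low.py
```

```text
tcp [ 0.0065 -0.045   0.4261] f [-0.  -0.3  0.1] 0.0 0.037527094175891576
(355.1, 195.9, 57.0) [-0.0662 -0.0445  0.136 ]
flap right blue (407, 145, 17, 14)
```

servo_tool([
  [0.6,0,0,1.5,0],
  [0.6,0,0,4,0],
  [0.6,0,0,7,0],
  [0.6,0,0,9.5,0],
  [0.25,1.35,13.45,9.5,0],
  [0.25,1.35,13.45,9.5,0],
  [0.25,1.35,13.45,9.5,0],
  [0.25,1.35,13.45,9.5,0],
])

```text
time_s: 14.25
ee_pos: [0.6364, 0.1046, 0.5218]
eef_rot: [-3.142, 0.001, 2.994]
force: [0.2, -0.3, 0.3]
grip_width: 0.0701
grip_force: 0.0
```

```bash
python3 look.py prop2.png
python3 - <<'E'
from st import *
s=cam("side")
k=big(mask(s["image"],(3,120,90),(18,255,255),(320,140,380,200)))[0]; p,r=cv2.minEnclosingCircle(k); x,y,w,h=cv2.boundingRect(k); print("orange side",(x,y,w,h),"pred centre", proj(s,[B([0,.09,.112]),B([0,.09,.088])]).round(1).tolist())
E
```

```text
tcp [0.     0.0892 0.5217]
(361.7, 71.1, 341.5) [-0.0611 -0.0445  0.4914]
(392.9, 140.6, 48.0) [ 0.0409 -0.0445  0.2789]
(355.0, 195.6, 43.5) [-0.0665 -0.0445  0.1372]
(333.4, 62.1, 12.5) [-0.129  -0.0445  0.5266]
blue (366, 108, 58, 51)
blue (357, 201, 23, 25)
blue (363, 181, 13, 14)
1.3 [[412.0, 163.0], [345.0, 104.0]]
1.48 [[422.0, 158.0], [354.0, 100.0]]
1.6 [[429.0, 155.0], [360.0, 98.0]]
orange side (344, 163, 17, 20) pred centre [[350.9, 168.1], [350.7, 174.3]]
```

View pics/prop2.png

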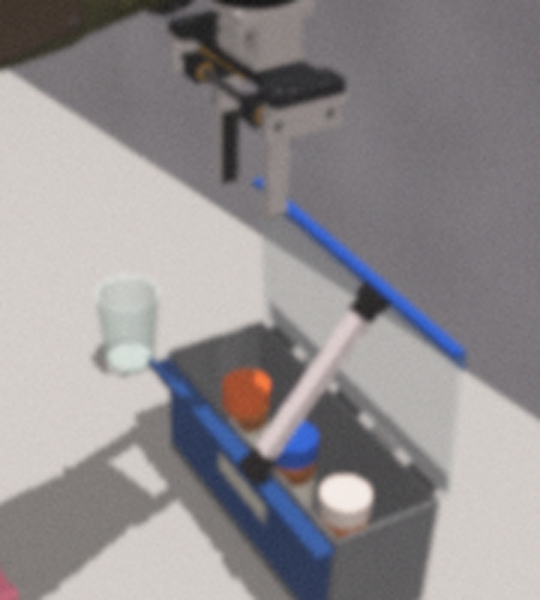

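Run:
```python
from st import *
s=cam("side"); 
for n,tb,off in(("prop2",[0,.0892,.5217],1),("prop1",[.0037,-.045,.4281],1)):
    P=[B(np.array(tb)+[0,0,d]) for d in(-.199,-.18,-.102,-.03,0,.03,.06)]
    print(n,((proj(s,P)-[270,40])*3).round(0).tolist())
    P=[B(np.array(tb)+[0.037,0,d]) for d in(-.102,0,.03)]; print(((proj(s,P)-[270,40])*3).round(0).tolist())
```

```text
prop2 [[248.0, 198.0], [248.0, 179.0], [251.0, 96.0], [253.0, 13.0], [253.0, -24.0], [254.0, -62.0], [255.0, -101.0]]
[[288.0, 87.0], [293.0, -32.0], [295.0, -70.0]]
prop1 [[328.0, 362.0], [330.0, 344.0], [336.0, 267.0], [343.0, 188.0], [345.0, 153.0], [348.0, 117.0], [351.0, 79.0]]
[[374.0, 255.0], [385.0, 142.0], [389.0, 106.0]]
```

Run:
```python
import cv2; a=cv2.imread("pics/prop1.png"); cv2.imwrite("pics/flange.png",cv2.resize(a[0:330,180:520],None,fx=1.7,fy=1.7))
```

servo_tool([
  [0.25,-0.5,0,0,0],
  [0.25,-0.5,0,-5,0],
  [0.25,-0.5,0,-10,0],
  [0.25,-0.5,0,-15,0],
  [0.25,-0.5,0,-19,0],
  [0.25,-0.5,0,-21.5,0],
  [0.25,-0.5,0,-22.8,0],
  [0.25,-0.5,0,-22.8,0],
], squeeze=25)

```text
time_s: 15.4
ee_pos: [0.6314, 0.104, 0.2931]
eef_rot: [-3.141, -0.0, 2.992]
force: [0.1, 0.3, -0.1]
grip_width: 0.0708
grip_force: 0.0
```

```bash
python3 look.py | head -8
```

```text
tcp [-0.0048  0.089   0.294 ]
(367.9, 101.0, 194.0) [-0.0415 -0.0445  0.4145]
(346.2, 121.9, 171.5) [-0.0973 -0.0445  0.3764]
(352.3, 152.2, 102.0) [-0.0789 -0.0445  0.285 ]
(330.4, 107.0, 82.5) [-0.1372 -0.0445  0.4261]
blue (369, 111, 55, 48)
blue (357, 201, 23, 25)
blue (363, 181, 13, 14)
```

servo_tool([
  [1,0,0,0,0],
  [1,0,0,0,0],
  [1,0,0,0,0],
  [1,0,0,0,0],
  [1,0,0,0,0],
  [1,-0.2,0,0.5,0],
  [1,-0.7,0.1,1.5,0],
  [1,-1,0.15,3,0],
  [1,-1,0.15,3,0],
], squeeze=30)

```text
time_s: 16.58
ee_pos: [0.6214, 0.1059, 0.3251]
eef_rot: [3.141, 0.003, 2.993]
force: [-0.4, 0.4, -2.4]
grip_width: 0.0468
grip_force: 29.4
```

servo_tool([
  [1,0,0,2.5,0],
  [1,0,0,5.5,0],
  [1,0,0,9,0],
  [1,0,0,12,0],
  [1,0,0,14,0],
  [1,-1.5,0.2,14,0],
  [1,-4,0.6,14,0],
  [1,-7.5,1.1,14,0],
  [1,-11,1.65,14,0],
  [1,-13.8,2.1,14,0],
  [1,-13.8,2.1,14,0],
  [1,-13.8,2.1,14,0],
])

```text
time_s: 18.08
ee_pos: [0.4838, 0.1268, 0.4633]
eef_rot: [3.142, 0.0, 2.993]
force: [0.7, -0.0, -2.2]
grip_width: 0.0467
grip_force: 29.4
```

Run:
```python
from st import *
t=cam("top"); s=cam("side"); 
for n,c,z,b in(("top",t,.018,(405,170,490,255)),("side",s,.018,(355,275,475,375))):
    k=big(mask(c["image"],(0,0,165),(180,45,255),b))[0]; bx=cv2.approxPolyDP(k,8,True)[:,0]; r=cv2.boxPoints(cv2.minAreaRect(k)); print(n,onz(c,bx,z)[:,:2].round(3).tolist(),onz(c,r,z).mean(0).round(4))
a=np.hstack([t["image"][100:300,270:500],s["image"][40:240,270:480]])[:,:,::-1]; cv2.imwrite("pics/carry.png",cv2.resize(a,None,fx=1.75,fy=1.75))
```

```text
top [[0.566, -0.28], [0.388, -0.256], [0.368, -0.414], [0.543, -0.409], [0.543, -0.439]] [ 0.4648 -0.3473  0.018 ]
side [[0.445, -0.154], [0.28, -0.357], [0.481, -0.514], [0.613, -0.405], [0.637, -0.302]] [ 0.4737 -0.3422  0.018 ]
```

View pics/carry.png

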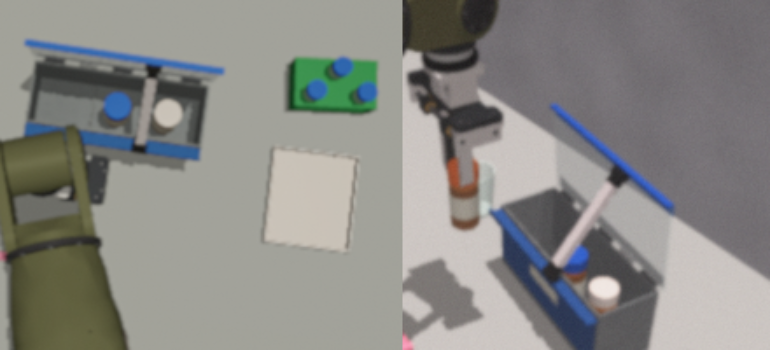

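servo_tool([
  [1,-0.1,-1.5,0,0],
  [1,-0.3,-4.5,0,0],
  [1,-0.5,-8.5,0,0],
  [1,-0.8,-13,0,0],
  [1,-1.1,-17.5,0,0],
  [1,-1.4,-22,0,0],
  [1,-1.7,-26.5,0,0],
  [1,-2,-31,0,0],
  [1,-2.2,-35.5,0,0],
  [1,-2.5,-40,0,0],
  [1,-2.7,-43.5,0,0],
  [1,-2.9,-46,0,0],
  [1,-2.9,-46.9,0,0],
  [1,-2.9,-46.9,0,0],
  [1,-2.9,-46.9,-4,0],
  [1,-2.9,-46.9,-8,0],
  [1,-2.9,-46.9,-12,0],
  [1,-2.9,-46.9,-14,0],
  [1,-2.9,-46.9,-14,0],
])

```text
time_s: 20.55
ee_pos: [0.4547, -0.3411, 0.3222]
eef_rot: [3.14, -0.002, 2.994]
force: [-0.4, 0.1, -1.2]
grip_width: 0.0472
grip_force: 29.4
```

Now I'll lower slowly, watching the force.

servo_tool([
  [1,0,0,-0.8,0],
  [1,0,0,-1.5,0],
  [1,0,0,-2.1,0],
  [1,0,0,-2.5,0],
  [1,0,0,-2.7,0],
  [1,0,0,-2.7,0],
])

```text
time_s: 21.3
ee_pos: [0.4545, -0.3421, 0.2961]
eef_rot: [3.142, -0.0, 2.993]
force: [0.6, 0.1, -2.8]
grip_width: 0.0466
grip_force: 29.4
```

servo_tool([
  [1,0,0,-0.1,0],
  [1,0,0,-0.2,0],
  [1,0,0,-0.2,0],
])

```text
time_s: 21.68
ee_pos: [0.4545, -0.3421, 0.2941]
eef_rot: [3.142, -0.0, 2.993]
force: [-0.3, 0.2, -2.8]
grip_width: 0.0468
grip_force: 29.4
```

servo_tool([
  [1,0,0,-0.1,0],
  [1,0,0,-0.15,0],
  [1,0,0,-0.15,0],
])

```text
time_s: 22.05
ee_pos: [0.4547, -0.3421, 0.2937]
eef_rot: [-3.141, 0.002, 2.993]
force: [-0.4, 2.1, 7.1]
grip_width: 0.0474
grip_force: 29.6
```

Contact made (+7 N). I'll release gently and withdraw upward.

servo_tool([
  [0.5,0,0,0.1,0],
  [0.4,0,0,0.1,0],
  [0.25,0,0,0.1,0],
  [0.25,0,0,0.1,0],
  [0.25,0,0,0.1,0],
  [0.25,0,0,2,0],
  [0.25,0,0,5,0],
  [0.25,0,0,9,0],
  [0.25,0,0,13,0],
  [0.25,-5,3,14,0],
  [0.25,-9,7,14,0],
  [0.25,-9,7,14,0],
])

```text
time_s: 23.55
ee_pos: [0.3627, -0.2703, 0.4331]
eef_rot: [-3.141, 0.001, 2.993]
force: [1.0, 0.3, 0.8]
grip_width: 0.0705
grip_force: 0.0
```

Run:
```python
from st import *
t=cam("top"); s=cam("side")
a=np.hstack([t["image"][100:300,230:500],s["image"][90:390,270:540][::1][:200]])[:,:,::-1]
b=s["image"][90:390,270:540][:,:,::-1]; a=t["image"][100:300,230:500][:,:,::-1]
a=cv2.copyMakeBorder(a,0,100,0,0,cv2.BORDER_CONSTANT); cv2.imwrite("pics/end.png",cv2.resize(np.hstack([a,b]),None,fx=1.48,fy=1.48))
```

```text
(no output)
```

View pics/end.png

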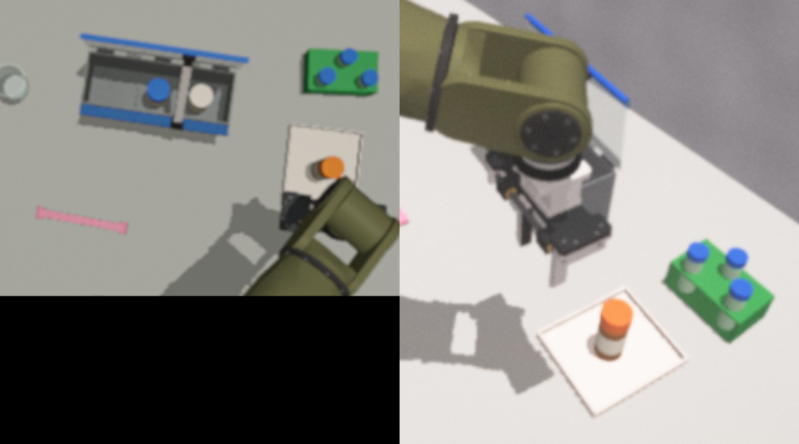

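The orange-capped bottle stands upright in the tray. In the top half of the picture the flap is still propped, the blue and white bottles are standing in the bin, and the rack and beaker are where they were. I'm handing in.

```bash
python3 -c "
from station import ctrl
print(ctrl.hand_in())"
```

```text
the job is handed in; nothing more can be done
None
```

The job is handed in: the flap is propped nearly upright by the aluminium bar, the orange-capped bottle stands upright in the white tray, and the other two bottles, the beaker and the rack were left as they were; the hand-in returned no verdict.

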